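# Line up the vials by size for the injection round

### The arm

A 7-joint arm with a two-finger parallel gripper is mounted at the origin on the work surface. World frame = base frame: x ahead of the robot, y to its left, z up, the work surface at z = 0. Lengths are in m, angles in rad, forces in N, time in s.
With the tool pointing down it reaches from about 0.425 to 0.925 m from the base axis. Payload 6.8 kg.
Tool frame: the origin (TCP) lies at the very end of the fingers, on their centre line; the grasp point (between the pads) lies 19 mm behind it; z points along the fingers, y is the line along which they close (so a half turn about z gives the same grasp; the last joint's range is limited). The gripper opens to 85 mm and grips with 20 to 120 N. Pads are 22 mm wide; open, the fingers measure 114 mm over their backs; the gripper's body (76 mm by 85 mm) begins 54 mm behind the grasp point. The pads swing forward as they close: fully open they stand 13 mm farther back than shut.
Start: joints at [-0.108, 0.477, 0.022, 1.555, -0.011, 1.109, -0.083], TCP at [0.675, 0, 0.231] pointing down, gripper open.
Joint ranges: [-2.96, 2.96], [-0.34, 2.1], [-1.41, 1.46], [0.24, 2.44], [-1.37, 4.51], [0.17, 1.92], [-2.96, 2.96]. Speed limits (rad/s): [2.39, 2.39, 3.14, 3.14, 3.14, 3.14, 3.14].

### API

Orientations are given as a rotation vector (axis times angle).
In Python, from bench import get_obs, grab_frame, hand_in gives the robot as it stands.
- The arm moves only by the tool drive_tool, never from a script. Its argument "rows" is a list of rows, each an object with "offset": the shift along the tool's x, y, z as a fraction of full scale, a list of three; "rotation": the turn, a rotation vector about the tool's x, y, z as a fraction of full scale, a list of three; "claw": the opening, from 0 (shut) to 1 (fully open). In form: [{"offset": [tx, ty, tz], "rotation": [wx, wy, wz], "claw": claw}, ...]. A call has 1 to 20 rows; each row is the pose to reach, as a shift and turn from the pose commanded when the call began, along the tool's axes at that moment; what a row does not reach only later rows make up. Full scale, the value 1, is 0.15 m for a shift and 2 rad for a turn. A row lasts 1/12 s, in which the tool goes at most 41.7 mm and 7.16 degrees, less where a joint would pass 70% of its speed; a pose out of reach is approached as far as the arm can. A call with a number of a shift or a turn outside -1 to 1 is refused whole. A call with a gripper value outside its range is refused whole. The fingers move at their own pace and stop on an object; "force" is the grip in N (left out, the last holds). Time passes only in rows, so rows that repeat a pose let the fingers close. It gives the time, the measured TCP pose, the force, the opening and the grip force at its end, in the units of the state.
- get_obs(): the state, without advancing time (a new reading comes with each control period).
- grab_frame(name): name is "scene" or "side" or "wrist"; returns a dict with "frame" (420x560x3 uint8, red, green, blue), "z_map" (420x560 float32, m along the optical axis (not along the pixel's ray), 0 where there is no reading), "vfov" (degrees; the focal length in pixels is half the picture's height over the tangent of half this angle, whatever the lens; pixels are square), "cx", "cy" (the principal point, pixels), "R" (3x3) and "t" (3): a world point X has camera coordinates R X + t. Camera axes: x right, y down, z forward; pixel columns grow to the right and rows downward; lengths in m; the calibration is good to about 2 mm. The wrist camera is an equidistant fisheye: a pixel r from the principal point sees the ray r / f radians off the axis. A picture is of the moment at which its call begins.
- hand_in(): hands the job in; it is judged then, once.
The state is a dict: "clock": time; "joints": joint angles; "qvel": joint speeds; "tau": joint torques, N m; "tcp_pos": TCP position; "orientation": TCP orientation; "contact_force": force on the tool from outside, world axes, zero at the start; "moment": the same for the moment, N m; "grip_width": finger opening in m; "gripper_force": force on a finger pad.
Only numpy, scipy, OpenCV 4.12 (cv2) and the standard library are available. Lean on these libraries where they do the work, as an engineer would, in place of code of your own. Each camera call takes 0.05 s, during which the arm holds its last target. There are 200 camera calls.

### The job

Set the four glass vials out for the injection round: stand them upright on the rail's rubber pads, one in the middle of each pad, in order of size, with the smallest on the pad next to the kidney dish and the largest at the tub's end. They are glass: set them down, do not drop them or tip them over, and leave the dish and the tub where they are.

Things in the scene. Friction and masses are not known exactly. Their poses are not given: they have to be found in the camera images.
- vial_10ml: the smallest of four capped amber glass vials with a white paper band, standing upright, loose: body 24 mm across, 45 mm tall in all; the straight round body reaches up to 31 mm and is where to grip, above it come a narrower neck and an aluminium cap. Origin: centre of its underside, z up along the vial
- vial_25ml: the second smallest of four capped amber glass vials with a white paper band, standing upright, loose: body 33 mm across, 60 mm tall in all; the straight round body reaches up to 41 mm and is where to grip, above it come a narrower neck and an aluminium cap. Origin: centre of its underside, z up along the vial
- vial_50ml: the second largest of four capped amber glass vials with a white paper band, standing upright, loose: body 42 mm across, 75 mm tall in all; the straight round body reaches up to 51 mm and is where to grip, above it come a narrower neck and an aluminium cap. Origin: centre of its underside, z up along the vial
- vial_100ml: the largest of four capped amber glass vials with a white paper band, standing upright, loose: body 52 mm across, 95 mm tall in all; the straight round body reaches up to 65 mm and is where to grip, above it come a narrower neck and an aluminium cap. Origin: centre of its underside, z up along the vial
- pad_1: dark round rubber pad, 62 mm across, 3 mm thick, one of four alike in a straight row, 85 mm apart, on a fixed white rail (350 x 85 x 10 mm); pad_1 is the leftmost (towards +y). Origin: centre of its underside, 10 mm above the table; its top is 3 mm higher. y axis: along the row to the left; x: across it, away from the robot
- pad_2: dark round rubber pad, 62 mm across, 3 mm thick, one of four alike in a straight row, 85 mm apart, on a fixed white rail (350 x 85 x 10 mm); pad_2 is the second from the left. Origin: centre of its underside, 10 mm above the table; its top is 3 mm higher. y axis: along the row to the left; x: across it, away from the robot
- pad_3: dark round rubber pad, 62 mm across, 3 mm thick, one of four alike in a straight row, 85 mm apart, on a fixed white rail (350 x 85 x 10 mm); pad_3 is the third from the left. Origin: centre of its underside, 10 mm above the table; its top is 3 mm higher. y axis: along the row to the left; x: across it, away from the robot
- pad_4: dark round rubber pad, 62 mm across, 3 mm thick, one of four alike in a straight row, 85 mm apart, on a fixed white rail (350 x 85 x 10 mm); pad_4 is the rightmost (towards -y). Origin: centre of its underside, 10 mm above the table; its top is 3 mm higher. y axis: along the row to the left; x: across it, away from the robot
- kidney_dish: beige open kidney-shaped dish, about 160 x 92 mm and 36 mm high, long side roughly across the row's line, standing just beyond the left or the right end of the row (it changes from start to start). Origin: about the middle of its underside. Leave it alone
- wipes_tub: round grey tub with white lid, 84 mm across, 90 mm tall, standing beyond the other end of the row. Origin: centre of its underside. Leave it alone
Not all that is in view belongs to the job. Leave any purple look-alike of the vial_25ml alone.

How it is judged:
At the end, for the whole second after the job is handed in: Counting from the pad next to the kidney dish, the smallest, second smallest, second largest and largest vial each stand on their own pad, within 12 mm of its centre, upright (within 0.08 rad), resting on the pad, released and at rest (((world y of kidney_dish above 0 m and horizontal distance between vial_10ml and pad_1 below 0.012 m and z of vial_10ml in the frame of pad_1 between 0 and 0.006 m and horizontal distance between vial_25ml and pad_2 below 0.012 m and z of vial_25ml in the frame of pad_2 between 0 and 0.006 m and horizontal distance between vial_50ml and pad_3 below 0.012 m and z of vial_50ml in the frame of pad_3 between 0 and 0.006 m and horizontal distance between vial_100ml and pad_4 below 0.012 m and z of vial_100ml in the frame of pad_4 between 0 and 0.006 m) or (world y of kidney_dish below 0 m and horizontal distance between vial_10ml and pad_4 below 0.012 m and z of vial_10ml in the frame of pad_4 between 0 and 0.006 m and horizontal distance between vial_25ml and pad_3 below 0.012 m and z of vial_25ml in the frame of pad_3 between 0 and 0.006 m and horizontal distance between vial_50ml and pad_2 below 0.012 m and z of vial_50ml in the frame of pad_2 between 0 and 0.006 m and horizontal distance between vial_100ml and pad_1 below 0.012 m and z of vial_100ml in the frame of pad_1 between 0 and 0.006 m)) and angle between each of vial_10ml, vial_25ml, vial_50ml, vial_100ml's own z axis and vertical below 0.08 rad and linear speed of each of vial_10ml, vial_25ml, vial_50ml, vial_100ml below 0.02 m/s and contact force between each of vial_10ml, vial_25ml, vial_50ml, vial_100ml and the fingers below 0.05 N); the robot touches nothing.
It fails at once if a vial is tipped over (angle between any of vial_10ml, vial_25ml, vial_50ml, vial_100ml's own z axis and vertical above 0.6 rad).
It fails at once if a vial is dropped (moves faster than 0.6 m/s out of the gripper: a fall of some 18 mm) ((linear speed of vial_10ml above 0.6 m/s and contact force between vial_10ml and the fingers below 0.01 N) or (linear speed of vial_25ml above 0.6 m/s and contact force between vial_25ml and the fingers below 0.01 N) or (linear speed of vial_50ml above 0.6 m/s and contact force between vial_50ml and the fingers below 0.01 N) or (linear speed of vial_100ml above 0.6 m/s and contact force between vial_100ml and the fingers below 0.01 N)).
It fails at once if the kidney dish or the tub is pushed more than 20 mm (distance of any of kidney_dish, wipes_tub from where it was at the start of the episode above 0.02 m).
It also fails if it takes over 109 s, if anything falls off the work surface, if the arm or the gripper's body presses on something with over 40 N, if the wrist force passes 120 N, or if a joint passes its speed limit or range.

## Working session

There is one attempt and no reset: what is moved stays moved. The work goes in short steps, Python scripts to look and compute and a tool call to move; the robot and the scene stay as the last step left them, time stands still between calls to the robot, and variables do not carry over. Pictures are saved under pics/ and viewed, at most 14 in all, crops included, and the job is handed in when it is done.

Besides the shell and the picture viewer there is one more tool, called as a command line: name --argument value ..., lists and objects as JSON in quotes. drive_tool: Moves the arm, as the interface text tells. Its arguments: {"type":"object","properties":{"rows":{"type":"array","items":{"type":"object","properties":{"offset":{"type":"array","items":{"type":"number"}},"rotation":{"type":"array","items":{"type":"number"}},"claw":{"type":"number"}}}},"force":{"type":"number"}},"required":["rows"]}

```bash
mkdir -p pics
cat > h.py <<'E'
import numpy as np, cv2
from bench import get_obs, grab_frame, hand_in
def save(n,f): cv2.imwrite('pics/'+n+'.png',f[...,::-1])
def cloud(g):
    z=g['z_map'];H,W=z.shape;f=H/2/np.tan(np.radians(g['vfov'])/2)
    v,u=np.mgrid[:H,:W];P=np.stack([(u-g['cx'])/f*z,(v-g['cy'])/f*z,z],-1)
    return (P-g['t'])@g['R']   # R^T (P-t)
E
python3 - <<'E'
from h import *
o=get_obs();print({k:np.round(v,3).tolist() for k,v in o.items()})
for n in('scene','side'):
    g=grab_frame(n);save(n+'0',g['frame']);print(n,g['vfov'],np.round(g['R'],2).tolist(),np.round(g['t'],3))
    np.savez('/tmp/'+n,**g)
E
```

```text
{'clock': 0.0, 'joints': [-0.108, 0.478, 0.022, 1.556, -0.012, 1.109, -0.083], 'qvel': [-0.0, 0.0, 0.002, 0.001, -0.001, 0.0, 0.001], 'tau': [-0.001, -59.644, 1.608, -28.119, 0.012, 0.009, 0.0], 'tcp_pos': [0.674, -0.0, 0.23], 'orientation': [-2.221, -2.221, 0.002], 'contact_force': [0.027, -0.638, -0.67], 'moment': [0.013, 0.012, 0.016], 'gripper_force': 0.0, 'grip_width': 0.085}
scene 42.71600110030951 [[0.2, 0.98, -0.01], [0.73, -0.15, -0.67], [-0.66, 0.13, -0.74]] [-0.135 -0.369  1.661]
side 47.83874086492347 [[-1.0, -0.09, -0.01], [-0.04, 0.52, -0.85], [0.08, -0.85, -0.53]] [0.56  0.034 0.982]
```

View pics/scene0.png

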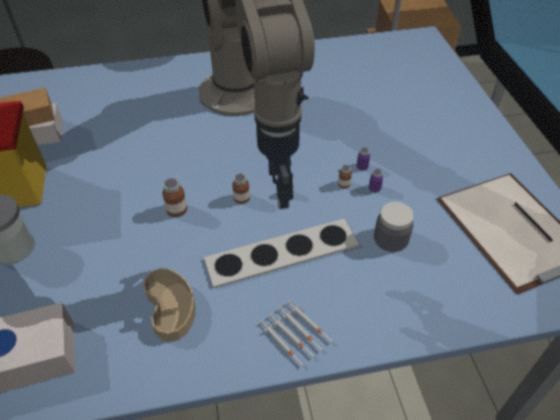

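View pics/side0.png

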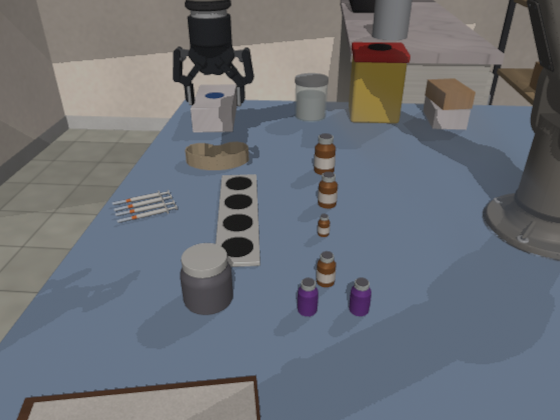

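Scene view: amber vials at (175,198), (241,189) and (345,177). A fourth is hidden behind the gripper near (285,190). Purple look-alikes are at (363,159) and (376,180), the dish at (170,303) and the tub at (394,226). Side view: amber at (325,155), (328,190), (323,226) and (326,270), purple at (308,297) and (360,297). The dish is on the -y side, so the 10 ml vial goes on pad_4 and the 100 ml on pad_1.

```bash
cat >> h.py <<'E'
def blobs(g,mask,P,amin=25):
    n,l,s,c=cv2.connectedComponentsWithStats(mask.astype(np.uint8))
    return [(s[i],c[i],l==i) for i in range(1,n) if s[i,4]>=amin]
def vials(g):
    P=cloud(g);hsv=cv2.cvtColor(g['frame'],cv2.COLOR_RGB2HSV)
    ws=(P[...,0]>.35)&(P[...,0]<.95)&(abs(P[...,1])<.5)&(P[...,2]>.012)&(P[...,2]<.13)
    return P,hsv,ws
def circ(p,r=None):
    from scipy.optimize import least_squares
    p=p[:,:2]
    c0=p.mean(0)
    return least_squares(lambda q:np.hypot(*(p-q[:2]).T)-(q[2] if r is None else r),[*c0,.02][:3 if r is None else 2],loss='soft_l1',f_scale=.001).x
E
python3 - <<'E'
from h import *
for n in('scene','side'):
    g=dict(np.load(f'/tmp/{n}.npz'));P,hsv,ws=vials(g);print(n)
    cam=-g['R'].T@g['t']
    for s,c,m in blobs(g,ws,P,40):
        p=P[m];print('obj',np.round(c),s[4],'hue',np.median(hsv[m][:,0]),'sat',np.median(hsv[m][:,1]),'xy med',np.round(np.median(p,0),3),'zmax',np.round(np.percentile(p[:,2],98),3),'ext',np.round(np.percentile(p,97,axis=0)-np.percentile(p,3,axis=0),3))
    # pads
    dark=(hsv[...,2]<60)&(P[...,2]>.004)&(P[...,2]<.025)&(P[...,0]>.4)&(P[...,0]<.95)&(abs(P[...,1])<.4)
    for s,c,m in blobs(g,dark,P,150):
        # ray onto plane z=.013
        f=210/np.tan(np.radians(g['vfov'])/2);d=g['R'].T@np.array([(c[0]-g['cx'])/f,(c[1]-g['cy'])/f,1]);X=cam+d*(.013-cam[2])/d[2]
        print('pad',np.round(c,1),s[:5],np.round(X,4),'depthz',np.round(np.median(P[m][:,2]),4))
E
```

```text
scene
obj [363. 157.] 211 hue 134.0 sat 107.0 xy med [0.411 0.275 0.041] zmax 0.062 ext [0.023 0.028 0.047]
obj [345. 175.] 232 hue 15.0 sat 26.0 xy med [0.465 0.21  0.042] zmax 0.062 ext [0.023 0.029 0.048]
obj [376. 180.] 235 hue 134.0 sat 107.0 xy med [0.495 0.281 0.04 ] zmax 0.061 ext [0.024 0.028 0.047]
obj [240. 188.] 399 hue 14.0 sat 29.0 xy med [ 0.463 -0.055  0.051] zmax 0.077 ext [0.029 0.038 0.062]
obj [174. 197.] 679 hue 14.0 sat 28.0 xy med [ 0.473 -0.216  0.065] zmax 0.097 ext [0.035 0.046 0.079]
obj [394. 226.] 1499 hue 105.0 sat 14.0 xy med [0.673 0.262 0.073] zmax 0.093 ext [0.068 0.07  0.076]
obj [334. 234.] 278 hue 102.0 sat 23.0 xy med [0.623 0.139 0.014] zmax 0.017 ext [0.056 0.056 0.005]
obj [299. 245.] 311 hue 102.0 sat 21.0 xy med [0.638 0.054 0.014] zmax 0.017 ext [0.056 0.054 0.004]
obj [264. 254.] 316 hue 100.0 sat 23.0 xy med [ 0.648 -0.031  0.013] zmax 0.017 ext [0.055 0.053 0.005]
obj [228. 264.] 340 hue 102.0 sat 21.0 xy med [ 0.661 -0.114  0.014] zmax 0.017 ext [0.056 0.055 0.004]
obj [168. 302.] 947 hue 18.0 sat 64.0 xy med [ 0.742 -0.256  0.029] zmax
[... 1283 characters left out ...]
72 hue 30.0 sat 12.0 xy med [0.639 0.296 0.063] zmax 0.092 ext [0.075 0.19  0.079]
obj [326. 267.] 512 hue 14.0 sat 29.5 xy med [0.452 0.225 0.041] zmax 0.061 ext [0.029 0.021 0.047]
obj [308. 295.] 596 hue 139.0 sat 144.0 xy med [0.482 0.298 0.041] zmax 0.061 ext [0.029 0.023 0.047]
obj [361. 295.] 606 hue 139.0 sat 143.0 xy med [0.399 0.291 0.041] zmax 0.061 ext [0.029 0.023 0.047]
pad [238.4 183.1] [226 177  26  13 254] [ 0.656  -0.1094  0.013 ] depthz 0.0137
pad [237.9 201.4] [225 195  27  14 310] [ 0.6442 -0.0254  0.013 ] depthz 0.0135
pad [237.3 222.4] [223 215  29  16 379] [0.6326 0.0585 0.013 ] depthz 0.0136
pad [237.5 246.6] [222 238  31  19 457] [0.6195 0.1416 0.013 ] depthz 0.0135
```

```bash
cat >> h.py <<'E'
V={'10':(.012,.031,.045),'25':(.0165,.041,.060),'50':(.021,.051,.075),'100':(.026,.065,.095)}
def fitvial(P,xy,name,zb=0.):
    r,hb,H=V[name];m=(np.hypot(P[...,0]-xy[0],P[...,1]-xy[1])<r+.012)
    b=m&(P[...,2]>zb+.008)&(P[...,2]<zb+hb-.004)
    t=m&(P[...,2]>zb+H-.004)&(P[...,2]<zb+H+.006)
    return np.round(circ(P[b],r),4),np.round(np.median(P[t],0),4),int(b.sum()),int(t.sum())
E
python3 - <<'E'
from h import *
A={'10':(.456,.07),'25':(.458,.217),'50':(.46,-.053),'100':(.468,-.21)}
for n in('scene','side'):
    g=dict(np.load(f'/tmp/{n}.npz'));P=cloud(g)
    for k in A:
        try:print(n,k,*fitvial(P,A[k],k))
        except Exception as e:print(n,k,'none')
g=grab_frame('wrist');save('wrist0',g['frame']);print(g['vfov'],g['cx'],g['cy'],np.round(g['R'],3),g['t'])
s=dict(np.load('/tmp/side.npz'))['frame'][120:320,270:400];save('crop0',cv2.resize(s,None,fx=3,fy=3))
E
```

```text
scene 10 [0.4647 0.0888] [nan nan nan] 6 0
scene 25 [0.4553 0.2132] [0.4577 0.2118 0.0596] 102 50
scene 50 [ 0.4502 -0.0535] [ 0.453  -0.0532  0.0746] 183 82
scene 100 [ 0.4566 -0.217 ] [ 0.4598 -0.2173  0.0943] 331 140
side 10 [0.4557 0.0667] [0.4563 0.0702 0.0446] 96 44
side 25 [0.4521 0.2142] [0.4524 0.2183 0.0598] 252 107
side 50 [ 0.4472 -0.0527] [ 0.447  -0.0483  0.0749] 284 88
side 100 [ 0.4536 -0.2166] [ 0.4534 -0.2104  0.0951] 375 89
65.70646984690485 277.63231988520334 209.38676981532137 [[ 1.    -0.001  0.   ]
 [-0.001 -0.954  0.3  ]
 [-0.    -0.3   -0.954]] [-0.67610257 -0.03783743  0.37927294]
  return _methods._mean(a, axis=axis, dtype=dtype,
  ret = um.true_divide(
```

View pics/crop0.png

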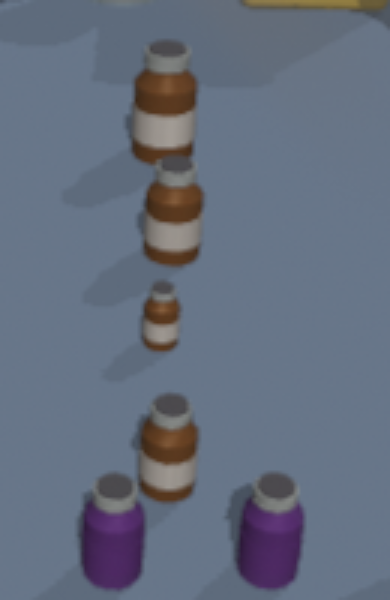

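View pics/wrist0.png

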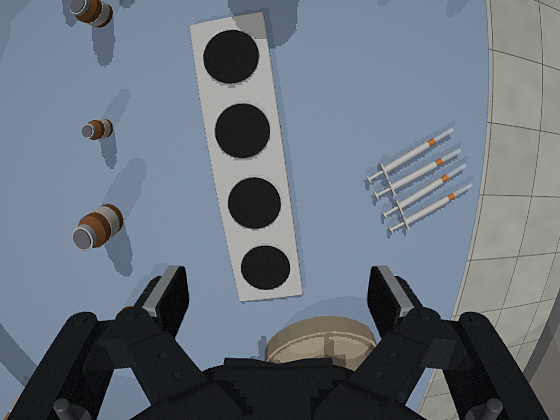

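The crop confirms the four amber vials from far to near: 100 (165,100), 50 (173,210), 10 (161,316) and 25 (168,447). The two in front are purple and are to be left alone. The wrist view shows the pads at (231,56), (243,130), (254,203) and (266,268), and the 10 ml cap at (90,131).

```bash
cat >> h.py <<'E'
def wray(g,u,v,z):
    f=210/np.tan(np.radians(g['vfov'])/2);d=np.array([u-g['cx'],v-g['cy']]);r=np.hypot(*d);th=r/f
    w=g['R'].T@np.array([*(np.sin(th)*d/r),np.cos(th)]);c=-g['R'].T@g['t'];return c+w*(z-c[2])/w[2]
def wpads(g):
    hsv=cv2.cvtColor(g['frame'],cv2.COLOR_RGB2HSV);m=(hsv[...,2]<60).astype(np.uint8);out=[]
    for c in cv2.findContours(m,cv2.RETR_EXTERNAL,cv2.CHAIN_APPROX_NONE)[0]:
        if cv2.contourArea(c)<800:continue
        X=np.array([wray(g,*p[0],.013) for p in c]);q=circ(X)
        e=np.std(np.hypot(*(X[:,:2]-q[:2]).T)-q[2])
        if abs(q[2]-.031)<.004 and e<.003: out.append(np.round(q,4))
    return out
E
python3 - <<'E'
from h import *
g=grab_frame('wrist');print(*wpads(g));print(-g['R'].T@g['t'],'cap10',wray(g,89,131,.045),'cap50',wray(g,84,238,.075))
E
```

```text
[ 0.6603 -0.1129  0.0302] [ 0.6485 -0.029   0.0301] [0.6366 0.0548 0.03  ] [0.6248 0.1389 0.03  ]
[0.67622757 0.07675152 0.3733442 ] cap10 [0.46411033 0.06631708 0.045     ] cap50 [ 0.45677686 -0.05066001  0.075     ]
```

drive_tool --rows '[{"offset":[-0.93,-0.96,0.5],"rotation":[0,0,0],"claw":1},{"offset":[-0.93,-0.96,0.5],"rotation":[0,0,0],"claw":1},{"offset":[-0.93,-0.96,0.5],"rotation":[0,0,0],"claw":1},{"offset":[-0.93,-0.96,0.5],"rotation":[0,0,0],"claw":1},{"offset":[-0.93,-0.96,0.5],"rotation":[0,0,0],"claw":1},{"offset":[-0.93,-0.96,0.5],"rotation":[0,0,0],"claw":1},{"offset":[-0.93,-0.96,0.5],"rotation":[0,0,0],"claw":1}]' --force 30

```text
clock: 0.78
tcp_pos: [0.5278, -0.1423, 0.1552]
orientation: [-2.226, -2.214, 0.005]
contact_force: [-0.3, -0.3, 0.6]
grip_width: 0.0852
gripper_force: 0.0
```

drive_tool --rows '[{"offset":[-0.25,-0.25,0],"rotation":[0,0,0],"claw":1},{"offset":[-0.5,-0.49,0],"rotation":[0,0,0],"claw":1},{"offset":[-0.5,-0.49,0],"rotation":[0,0,0],"claw":1},{"offset":[-0.5,-0.49,0],"rotation":[0,0,0],"claw":1},{"offset":[-0.5,-0.49,0],"rotation":[0,0,0],"claw":1}]'

```text
clock: 1.2
tcp_pos: [0.4585, -0.2147, 0.157]
orientation: [2.222, 2.219, 0.002]
contact_force: [1.4, 0.3, -1.0]
grip_width: 0.0852
gripper_force: 0.0
```

Run:
```python
from h import *
g=grab_frame('wrist');save('w1',g['frame']);o=get_obs();print(o['tcp_pos'],o['orientation'])
for n in('scene','side'):
    g=grab_frame(n);P=cloud(g)
    print(n,*fitvial(P,(.457,.069),'10'),*fitvial(P,(.449,-.051),'50'))
```

```text
[ 0.45931357 -0.21356243  0.15690181] [2.21925017 2.22179146 0.00251117]
scene [0.4588 0.0663] [0.4606 0.0658 0.0438] 53 27 [ 0.45   -0.0533] [ 0.453  -0.0535  0.0741] 188 84
side [0.4556 0.0667] [0.4554 0.0705 0.045 ] 96 44 [ 0.4472 -0.0528] [ 0.447  -0.0478  0.0749] 294 85
```

View pics/w1.png

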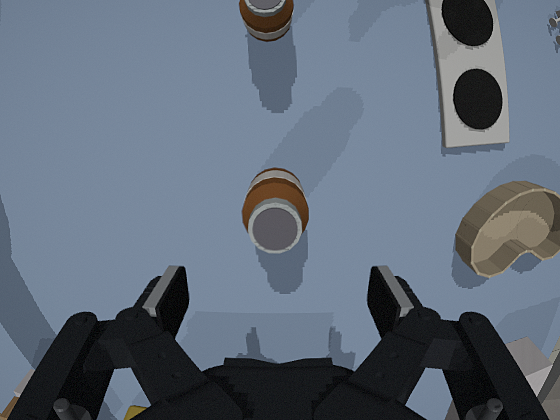

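```bash
cat >> h.py <<'E'
def wcap(g,z,guess,R=.03):
    # grey cap top: bright low-sat blob nearest guess, on plane z
    u,v=guess
    return wray(g,u,v,z)
E
python3 - <<'E'
from h import *
g=grab_frame('wrist')
print(wray(g,274,228,.095), wray(g,266,0,.075))
P=get_obs();print(P['tcp_pos'])
E
```

```text
[ 0.45891353 -0.213393    0.095     ] [ 0.45318392 -0.05671722  0.075     ]
[ 0.45927398 -0.21288702  0.15650203]
```

drive_tool --rows '[{"offset":[0,0,0.2],"rotation":[0,0,0],"claw":1},{"offset":[0,0,0.4],"rotation":[0,0,0],"claw":1},{"offset":[0,0,0.6],"rotation":[0,0,0],"claw":1},{"offset":[0,0,0.75],"rotation":[0,0,0],"claw":1},{"offset":[0,0,0.84],"rotation":[0,0,0],"claw":1},{"offset":[0,0,0.84],"rotation":[0,0,0],"claw":1},{"offset":[0,0,0.84],"rotation":[0,0,0],"claw":0.7},{"offset":[0,0,0.84],"rotation":[0,0,0],"claw":0.5},{"offset":[0,0,0.84],"rotation":[0,0,0],"claw":0.4},{"offset":[0,0,0.84],"rotation":[0,0,0],"claw":0.4},{"offset":[0,0,0.84],"rotation":[0,0,0],"claw":0.4},{"offset":[0,0,0.84],"rotation":[0,0,0],"claw":0.4}]' --force 30

```text
clock: 2.4
tcp_pos: [0.4585, -0.2145, 0.0316]
orientation: [2.22, 2.22, 0.002]
contact_force: [-1.3, 1.1, 7.2]
grip_width: 0.0509
gripper_force: 31.8
```

drive_tool --rows '[{"offset":[0,0,-0.05],"rotation":[0,0,0],"claw":0.3},{"offset":[0,0,-0.15],"rotation":[0,0,0],"claw":0.3},{"offset":[0,0,-0.3],"rotation":[0,0,0],"claw":0.3},{"offset":[0,0,-0.45],"rotation":[0,0,0],"claw":0.3},{"offset":[0,0,-0.6],"rotation":[0,0,0],"claw":0.3},{"offset":[0,0,-0.75],"rotation":[0,0,0],"claw":0.3},{"offset":[0,0,-0.85],"rotation":[0,0,0],"claw":0.3},{"offset":[0,0,-0.87],"rotation":[0,0,0],"claw":0.3},{"offset":[0.2,0.1,-0.87],"rotation":[0,0,0],"claw":0.3},{"offset":[0.4,0.2,-0.87],"rotation":[0,0,0],"claw":0.3},{"offset":[0.6,0.3,-0.87],"rotation":[0,0,0],"claw":0.3},{"offset":[0.8,0.4,-0.87],"rotation":[0,0,0],"claw":0.3},{"offset":[0.95,0.48,-0.87],"rotation":[0,0,0],"claw":0.3},{"offset":[1,0.5,-0.87],"rotation":[0,0,0],"claw":0.3},{"offset":[1,0.5,-0.87],"rotation":[0,0,0],"claw":0.3}]'

```text
clock: 3.65
tcp_pos: [0.5329, -0.0614, 0.1602]
orientation: [-2.215, -2.226, -0.001]
contact_force: [-0.0, -0.4, -2.1]
grip_width: 0.051
gripper_force: 32.1
```

drive_tool --rows '[{"offset":[0.1,0.04,0],"rotation":[0,0,0],"claw":0.3},{"offset":[0.3,0.13,0],"rotation":[0,0,0],"claw":0.3},{"offset":[0.5,0.22,0],"rotation":[0,0,0],"claw":0.3},{"offset":[0.7,0.32,0],"rotation":[0,0,0],"claw":0.3},{"offset":[0.85,0.4,0],"rotation":[0,0,0],"claw":0.3},{"offset":[0.97,0.45,0],"rotation":[0,0,0],"claw":0.3},{"offset":[1,0.47,0],"rotation":[0,0,0],"claw":0.3},{"offset":[1,0.47,0],"rotation":[0,0,0],"claw":0.3}]'

```text
clock: 4.32
tcp_pos: [0.6029, 0.0855, 0.1602]
orientation: [-2.22, -2.222, 0.001]
contact_force: [-0.3, -0.5, -1.1]
grip_width: 0.0509
gripper_force: 32.1
```

Run:
```python
from h import *
o=get_obs();print(o['tcp_pos'],o['orientation'])
for n in('scene','side'):
    g=grab_frame(n);P=cloud(g);x=o['tcp_pos'][:2]
    m=np.hypot(P[...,0]-x[0],P[...,1]-x[1])<.045
    m&=(P[...,2]>.06)&(P[...,2]<.25)
    for s,c,b in blobs(g,m,P,30): print(n,s,np.round(P[b].min(0),3),np.round(P[b].max(0),3))
    save('h1'+n,g['frame'])
```

```text
[0.60288886 0.08546368 0.16018286] [-2.22014282e+00 -2.22224578e+00  1.31904917e-03]
scene [298 153  25  54 723] [0.568 0.056 0.127] [0.645 0.107 0.25 ]
side [ 221  119   51   66 2317] [0.558 0.066 0.129] [0.648 0.11  0.25 ]
```

View pics/h1side.png

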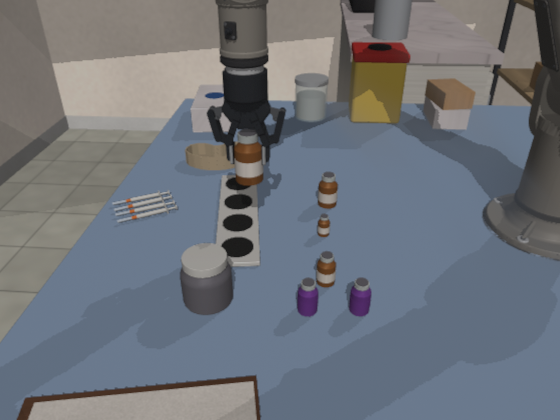

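The vial hangs upright in the gripper over the rail at (248,160), with its base near z 0.128. Next I move it over pad_1 and lower it.

drive_tool --rows '[{"offset":[0.15,0.06,0],"rotation":[0,0,0],"claw":0.3},{"offset":[0.3,0.12,0],"rotation":[0,0,0],"claw":0.3},{"offset":[0.355,0.14,0],"rotation":[0,0,0],"claw":0.3},{"offset":[0.355,0.14,0.1],"rotation":[0,0,0],"claw":0.3},{"offset":[0.355,0.14,0.25],"rotation":[0,0,0],"claw":0.3},{"offset":[0.355,0.14,0.4],"rotation":[0,0,0],"claw":0.3},{"offset":[0.355,0.14,0.55],"rotation":[0,0,0],"claw":0.3},{"offset":[0.355,0.14,0.66],"rotation":[0,0,0],"claw":0.3},{"offset":[0.355,0.14,0.72],"rotation":[0,0,0],"claw":0.3},{"offset":[0.355,0.14,0.74],"rotation":[0,0,0],"claw":0.3},{"offset":[0.355,0.14,0.76],"rotation":[0,0,0],"claw":0.3},{"offset":[0.355,0.14,0.76],"rotation":[0,0,0],"claw":0.3},{"offset":[0.355,0.14,0.76],"rotation":[0,0,0],"claw":0.3}]'

```text
clock: 5.5
tcp_pos: [0.6248, 0.1386, 0.0479]
orientation: [2.221, 2.22, 0.002]
contact_force: [0.3, 0.7, -2.4]
grip_width: 0.0507
gripper_force: 32.1
```

drive_tool --rows '[{"offset":[0,0,0.01],"rotation":[0,0,0],"claw":0.3},{"offset":[0,0,0.015],"rotation":[0,0,0],"claw":0.3},{"offset":[0,0,0.015],"rotation":[0,0,0],"claw":0.3}]'

```text
clock: 5.75
tcp_pos: [0.6242, 0.1389, 0.0449]
orientation: [2.221, 2.221, 0.001]
contact_force: [-0.4, 0.4, -1.5]
grip_width: 0.0511
gripper_force: 32.1
```

Base should be within about 1 mm of the pad. Opening gently, then rising.

drive_tool --rows '[{"offset":[0,0,0],"rotation":[0,0,0],"claw":0.62},{"offset":[0,0,0],"rotation":[0,0,0],"claw":0.66},{"offset":[0,0,0],"rotation":[0,0,0],"claw":0.75},{"offset":[0,0,0],"rotation":[0,0,0],"claw":1},{"offset":[0,0,0],"rotation":[0,0,0],"claw":1},{"offset":[0,0,0],"rotation":[0,0,0],"claw":1},{"offset":[0,0,-0.15],"rotation":[0,0,0],"claw":1},{"offset":[0,0,-0.4],"rotation":[0,0,0],"claw":1},{"offset":[0,0,-0.65],"rotation":[0,0,0],"claw":1},{"offset":[0,0,-0.8],"rotation":[0,0,0],"claw":1},{"offset":[0,0,-0.8],"rotation":[0,0,0],"claw":1}]'

```text
clock: 6.67
tcp_pos: [0.6275, 0.1397, 0.1708]
orientation: [2.218, 2.218, 0.014]
contact_force: [1.5, 0.2, 0.5]
grip_width: 0.0853
gripper_force: 0.0
```

Run:
```python
from h import *
o=get_obs();print(o['tcp_pos'])
for n in('scene','side'):
    g=grab_frame(n);P=cloud(g);print(n,*fitvial(P,(.624,.139),'100',.013),*fitvial(P,(.449,-.051),'50'))
```

```text
[0.62752412 0.13965735 0.17083891]
scene [0.6246 0.1357] [0.6269 0.1347 0.107 ] 341 155 [ 0.4503 -0.0537] [ 0.4531 -0.0536  0.0743] 182 86
side [0.6219 0.1367] [0.6208 0.1415 0.1079] 645 191 [ 0.4472 -0.0527] [ 0.447  -0.0487  0.075 ] 298 85
```

drive_tool --rows '[{"offset":[-1,-0.9,0],"rotation":[0,0,0],"claw":1},{"offset":[-1,-0.9,0],"rotation":[0,0,0],"claw":1},{"offset":[-1,-0.9,0],"rotation":[0,0,0],"claw":1},{"offset":[-1,-0.9,0],"rotation":[0,0,0],"claw":1},{"offset":[-1,-0.9,0.2],"rotation":[0,0,0],"claw":1},{"offset":[-1,-0.9,0.2],"rotation":[0,0,0],"claw":1},{"offset":[-1,-0.9,0.2],"rotation":[0,0,0],"claw":1}]'

```text
clock: 7.35
tcp_pos: [0.485, -0.0134, 0.1318]
orientation: [-2.222, -2.215, 0.009]
contact_force: [1.3, 0.2, 0.6]
grip_width: 0.0856
gripper_force: 0.0
```

drive_tool --rows '[{"offset":[-0.27,-0.26,0],"rotation":[0,0,0],"claw":1},{"offset":[-0.27,-0.26,0],"rotation":[0,0,0],"claw":1},{"offset":[-0.27,-0.26,0],"rotation":[0,0,0],"claw":1},{"offset":[-0.27,-0.26,0],"rotation":[0,0,0],"claw":1},{"offset":[-0.27,-0.26,0],"rotation":[0,0,0],"claw":1}]'

```text
clock: 7.77
tcp_pos: [0.4515, -0.0504, 0.1347]
orientation: [2.22, 2.223, 0.002]
contact_force: [0.2, 1.0, 0.6]
grip_width: 0.0855
gripper_force: 0.0
```

```bash
cat >> h.py <<'E'
def caps(g,H):
    # grey cap tops below the tool: low-saturation blobs away from the gripper, cast onto z=H
    hsv=cv2.cvtColor(g['frame'],cv2.COLOR_RGB2HSV);P=[]
    m=((hsv[...,1]<45)&(hsv[...,2]>60)).astype(np.uint8);m[290:]=0;m[250:,:190]=0;m[250:,365:]=0
    m=cv2.morphologyEx(m,cv2.MORPH_OPEN,np.ones((3,3)))
    n,l,s,c=cv2.connectedComponentsWithStats(m)
    return [(np.round(c[i]),s[i].tolist(),np.round(wray(g,*c[i],H),4)) for i in range(1,n) if 80<s[i,4]<5000]
E
python3 - <<'E'
from h import *
o=get_obs();print(o['tcp_pos']);g=grab_frame('wrist');save('w2',g['frame'])
for b in caps(g,.075):print(*b)
E
```

```text
[ 0.45145833 -0.05044153  0.13469571]
[287.  56.] [275, 45, 24, 23, 442] [0.4588 0.0607 0.075 ]
[275. 188.] [252, 182, 47, 17, 294] [ 0.4514 -0.023   0.075 ]
[275. 229.] [253, 206, 44, 45, 1561] [ 0.4514 -0.0506  0.075 ]
```

View pics/w2.png

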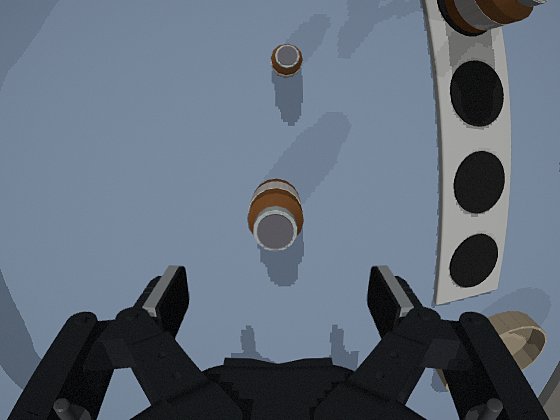

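The 50 ml cap at (275,229) is centred under the gripper, with the 10 ml at (287,56). Descending to grip.

drive_tool --rows '[{"offset":[0,0,0.2],"rotation":[0,0,0],"claw":1},{"offset":[0,0,0.4],"rotation":[0,0,0],"claw":1},{"offset":[0,0,0.6],"rotation":[0,0,0],"claw":1},{"offset":[0,0,0.72],"rotation":[0,0,0],"claw":1},{"offset":[0,0,0.78],"rotation":[0,0,0],"claw":1},{"offset":[0,0,0.78],"rotation":[0,0,0],"claw":1},{"offset":[0,0,0.78],"rotation":[0,0,0],"claw":0.7},{"offset":[0,0,0.78],"rotation":[0,0,0],"claw":0.5},{"offset":[0,0,0.78],"rotation":[0,0,0],"claw":0.3},{"offset":[0,0,0.78],"rotation":[0,0,0],"claw":0.3},{"offset":[0,0,0.78],"rotation":[0,0,0],"claw":0.3},{"offset":[0,0,0.78],"rotation":[0,0,0],"claw":0.3}]' --force 30

```text
clock: 8.82
tcp_pos: [0.4509, -0.0517, 0.0188]
orientation: [2.22, 2.22, 0.003]
contact_force: [-1.3, 0.9, 6.9]
grip_width: 0.0413
gripper_force: 29.6
```

drive_tool --rows '[{"offset":[0,0,-0.05],"rotation":[0,0,0],"claw":0.2},{"offset":[0,0,-0.15],"rotation":[0,0,0],"claw":0.2},{"offset":[0,0,-0.3],"rotation":[0,0,0],"claw":0.2},{"offset":[0,0,-0.45],"rotation":[0,0,0],"claw":0.2},{"offset":[0,0,-0.6],"rotation":[0,0,0],"claw":0.2},{"offset":[0,0,-0.7],"rotation":[0,0,0],"claw":0.2},{"offset":[0,0.05,-0.73],"rotation":[0,0,0],"claw":0.2},{"offset":[0.1,0.2,-0.73],"rotation":[0,0,0],"claw":0.2},{"offset":[0.2,0.4,-0.73],"rotation":[0,0,0],"claw":0.2},{"offset":[0.32,0.6,-0.73],"rotation":[0,0,0],"claw":0.2},{"offset":[0.44,0.8,-0.73],"rotation":[0,0,0],"claw":0.2},{"offset":[0.52,0.92,-0.73],"rotation":[0,0,0],"claw":0.2},{"offset":[0.55,0.95,-0.73],"rotation":[0,0,0],"claw":0.2},{"offset":[0.55,0.95,-0.73],"rotation":[0,0,0],"claw":0.2}]'

```text
clock: 9.98
tcp_pos: [0.5935, 0.0326, 0.1264]
orientation: [-2.218, -2.224, -0.001]
contact_force: [0.1, -0.2, -1.0]
grip_width: 0.0412
gripper_force: 30.7
```

drive_tool --rows '[{"offset":[0.07,0.14,0],"rotation":[0,0,0],"claw":0.2},{"offset":[0.15,0.26,0],"rotation":[0,0,0],"claw":0.2},{"offset":[0.15,0.28,0.1],"rotation":[0,0,0],"claw":0.2},{"offset":[0.15,0.28,0.25],"rotation":[0,0,0],"claw":0.2},{"offset":[0.15,0.28,0.4],"rotation":[0,0,0],"claw":0.2},{"offset":[0.15,0.28,0.52],"rotation":[0,0,0],"claw":0.2},{"offset":[0.15,0.28,0.58],"rotation":[0,0,0],"claw":0.2},{"offset":[0.15,0.28,0.6],"rotation":[0,0,0],"claw":0.2},{"offset":[0.15,0.28,0.62],"rotation":[0,0,0],"claw":0.2},{"offset":[0.15,0.28,0.62],"rotation":[0,0,0],"claw":0.2},{"offset":[0.15,0.28,0.62],"rotation":[0,0,0],"claw":0.2}]'

```text
clock: 10.9
tcp_pos: [0.6351, 0.0531, 0.0351]
orientation: [2.221, 2.221, 0.002]
contact_force: [0.0, -0.1, -0.5]
grip_width: 0.0412
gripper_force: 30.8
```

drive_tool --rows '[{"offset":[0.01,0,0.01],"rotation":[0,0,0],"claw":0.2},{"offset":[0.01,0,0.018],"rotation":[0,0,0],"claw":0.2},{"offset":[0.01,0,0.018],"rotation":[0,0,0],"claw":0.2},{"offset":[0.01,0,0.018],"rotation":[0,0,0],"claw":0.2}]'

```text
clock: 11.23
tcp_pos: [0.6351, 0.0553, 0.032]
orientation: [2.221, 2.221, 0.002]
contact_force: [0.3, -0.2, 0.9]
grip_width: 0.0413
gripper_force: 30.9
```

drive_tool --rows '[{"offset":[0,0,0],"rotation":[0,0,0],"claw":0.5},{"offset":[0,0,0],"rotation":[0,0,0],"claw":0.54},{"offset":[0,0,0],"rotation":[0,0,0],"claw":0.65},{"offset":[0,0,0],"rotation":[0,0,0],"claw":1},{"offset":[0,0,0],"rotation":[0,0,0],"claw":1},{"offset":[0,0,0],"rotation":[0,0,0],"claw":1},{"offset":[0,0,-0.15],"rotation":[0,0,0],"claw":1},{"offset":[0,0,-0.4],"rotation":[0,0,0],"claw":1},{"offset":[0,0,-0.65],"rotation":[0,0,0],"claw":1},{"offset":[0,0,-0.75],"rotation":[0,0,0],"claw":1},{"offset":[0,0,-0.75],"rotation":[0,0,0],"claw":1}]'

```text
clock: 12.15
tcp_pos: [0.6376, 0.0551, 0.1489]
orientation: [2.218, 2.217, 0.011]
contact_force: [0.3, -0.4, 0.1]
grip_width: 0.0851
gripper_force: 0.0
```

Run:
```python
from h import *
o=get_obs();print(o['tcp_pos'])
for n in('scene','side'):
    g=grab_frame(n);P=cloud(g);print(n,*fitvial(P,(.624,.139),'100',.013),*fitvial(P,(.635,.055),'50',.013),'\n',fitvial(P,(.457,.068),'10'),fitvial(P,(.455,.214),'25'))
```

```text
[0.63759194 0.05506019 0.14891669]
scene [0.6248 0.1358] [0.6282 0.1356 0.1073] 335 162 [0.6356 0.053 ] [0.6377 0.0521 0.0872] 198 107 
 (array([0.459 , 0.0665]), array([0.4614, 0.0644, 0.0443]), 54, 27) (array([0.4554, 0.2127]), array([0.4578, 0.2118, 0.0595]), 103, 49)
side [0.6219 0.1367] [0.6216 0.1414 0.108 ] 652 188 [0.6327 0.0549] [0.6311 0.0587 0.0879] 21 104 
 (array([0.4558, 0.0668]), array([0.4564, 0.0698, 0.0446]), 99, 43) (array([0.4522, 0.2142]), array([0.4524, 0.218 , 0.0596]), 246, 105)
```

drive_tool --rows '[{"offset":[0.9,-1,0],"rotation":[0,0,0],"claw":1},{"offset":[0.9,-1,0],"rotation":[0,0,0],"claw":1},{"offset":[0.9,-1,0],"rotation":[0,0,0],"claw":1},{"offset":[0.9,-1,0],"rotation":[0,0,0],"claw":1},{"offset":[0.9,-1,0],"rotation":[0,0,0],"claw":1},{"offset":[0.9,-1,0],"rotation":[0,0,0],"claw":1},{"offset":[0.9,-1,0],"rotation":[0,0,0],"claw":1}]'

```text
clock: 12.83
tcp_pos: [0.482, 0.191, 0.1424]
orientation: [-2.215, -2.226, 0.004]
contact_force: [0.2, -0.7, -0.6]
grip_width: 0.0853
gripper_force: 0.0
```

drive_tool --rows '[{"offset":[0.17,-0.2,0.15],"rotation":[0,0,0],"claw":1},{"offset":[0.17,-0.2,0.15],"rotation":[0,0,0],"claw":1},{"offset":[0.17,-0.2,0.15],"rotation":[0,0,0],"claw":1},{"offset":[0.17,-0.2,0.15],"rotation":[0,0,0],"claw":1},{"offset":[0.17,-0.2,0.15],"rotation":[0,0,0],"claw":1}]'

```text
clock: 13.25
tcp_pos: [0.4559, 0.2139, 0.1213]
orientation: [2.224, 2.218, -0.0]
contact_force: [0.0, 0.2, 0.7]
grip_width: 0.0857
gripper_force: 0.0
```

Run:
```python
from h import *
o=get_obs();print(o['tcp_pos'],o['orientation']);g=grab_frame('wrist');save('w3',g['frame'])
for b in caps(g,.06):print(*b)
```

```text
[0.45594072 0.21388565 0.12128161] [ 2.22369416e+00  2.21810406e+00 -9.40122149e-05]
[321. 117.] [303, 99, 37, 37, 1056] [0.4852 0.2868 0.06  ]
[191. 130.] [173, 112, 36, 36, 1010] [0.4025 0.28   0.06  ]
[275. 192.] [257, 187, 38, 14, 223] [0.4563 0.2382 0.06  ]
[275. 225.] [258, 208, 35, 35, 960] [0.4558 0.2158 0.06  ]
[449. 240.] [406, 226, 79, 24, 1405] [0.5874 0.2017 0.06  ]
```

View pics/w3.png

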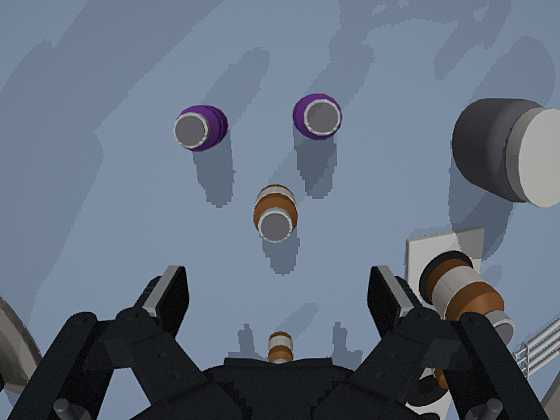

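The amber 25 ml cap at (275,225) is centred under the gripper. The purple ones at (191,130) and (321,117) are well clear of the fingers.

drive_tool --rows '[{"offset":[0.01,0,0.2],"rotation":[0,0,0],"claw":1},{"offset":[0.01,0,0.4],"rotation":[0,0,0],"claw":1},{"offset":[0.01,0,0.55],"rotation":[0,0,0],"claw":1},{"offset":[0.01,0,0.67],"rotation":[0,0,0],"claw":1},{"offset":[0.01,0,0.74],"rotation":[0,0,0],"claw":1},{"offset":[0.01,0,0.74],"rotation":[0,0,0],"claw":1},{"offset":[0.01,0,0.74],"rotation":[0,0,0],"claw":0.7},{"offset":[0.01,0,0.74],"rotation":[0,0,0],"claw":0.5},{"offset":[0.01,0,0.74],"rotation":[0,0,0],"claw":0.3},{"offset":[0.01,0,0.74],"rotation":[0,0,0],"claw":0.2},{"offset":[0.01,0,0.74],"rotation":[0,0,0],"claw":0.2},{"offset":[0.01,0,0.74],"rotation":[0,0,0],"claw":0.2},{"offset":[0.01,0,0.74],"rotation":[0,0,0],"claw":0.2}]' --force 30

```text
clock: 14.38
tcp_pos: [0.4552, 0.2171, 0.0114]
orientation: [2.221, 2.221, 0.003]
contact_force: [-1.2, -1.0, 6.9]
grip_width: 0.032
gripper_force: 29.5
```

drive_tool --rows '[{"offset":[0,0,-0.05],"rotation":[0,0,0],"claw":0.1},{"offset":[0,0,-0.15],"rotation":[0,0,0],"claw":0.1},{"offset":[0,0,-0.3],"rotation":[0,0,0],"claw":0.1},{"offset":[0,0,-0.45],"rotation":[0,0,0],"claw":0.1},{"offset":[0,0,-0.6],"rotation":[0,0,0],"claw":0.1},{"offset":[0,0,-0.75],"rotation":[0,0,0],"claw":0.1},{"offset":[-0.05,0.03,-0.8],"rotation":[0,0,0],"claw":0.1},{"offset":[-0.2,0.13,-0.8],"rotation":[0,0,0],"claw":0.1},{"offset":[-0.4,0.27,-0.8],"rotation":[0,0,0],"claw":0.1},{"offset":[-0.6,0.4,-0.8],"rotation":[0,0,0],"claw":0.1},{"offset":[-0.8,0.53,-0.8],"rotation":[0,0,0],"claw":0.1},{"offset":[-0.95,0.63,-0.8],"rotation":[0,0,0],"claw":0.1},{"offset":[-1,0.65,-0.8],"rotation":[0,0,0],"claw":0.1},{"offset":[-1,0.65,-0.8],"rotation":[0,0,0],"claw":0.1}]'

```text
clock: 15.55
tcp_pos: [0.5527, 0.0629, 0.13]
orientation: [2.227, 2.215, -0.002]
contact_force: [-0.2, 0.4, -1.0]
grip_width: 0.0318
gripper_force: 30.0
```

drive_tool --rows '[{"offset":[-0.15,0.15,0],"rotation":[0,0,0],"claw":0.1},{"offset":[-0.32,0.33,0],"rotation":[0,0,0],"claw":0.1},{"offset":[-0.5,0.52,0],"rotation":[0,0,0],"claw":0.1},{"offset":[-0.58,0.61,0],"rotation":[0,0,0],"claw":0.1},{"offset":[-0.6,0.63,0.1],"rotation":[0,0,0],"claw":0.1},{"offset":[-0.6,0.63,0.25],"rotation":[0,0,0],"claw":0.1},{"offset":[-0.6,0.63,0.4],"rotation":[0,0,0],"claw":0.1},{"offset":[-0.6,0.63,0.52],"rotation":[0,0,0],"claw":0.1},{"offset":[-0.6,0.63,0.6],"rotation":[0,0,0],"claw":0.1},{"offset":[-0.6,0.63,0.64],"rotation":[0,0,0],"claw":0.1},{"offset":[-0.6,0.63,0.66],"rotation":[0,0,0],"claw":0.1},{"offset":[-0.6,0.63,0.66],"rotation":[0,0,0],"claw":0.1},{"offset":[-0.6,0.63,0.66],"rotation":[0,0,0],"claw":0.1}]'

```text
clock: 16.63
tcp_pos: [0.6471, -0.0229, 0.0322]
orientation: [2.221, 2.221, 0.002]
contact_force: [-0.4, 0.0, -1.0]
grip_width: 0.0321
gripper_force: 30.0
```

drive_tool --rows '[{"offset":[-0.03,0,0.02],"rotation":[0,0,0],"claw":0.1},{"offset":[-0.03,0,0.04],"rotation":[0,0,0],"claw":0.1},{"offset":[-0.03,0,0.047],"rotation":[0,0,0],"claw":0.1},{"offset":[-0.03,0,0.047],"rotation":[0,0,0],"claw":0.1},{"offset":[-0.03,0,0.047],"rotation":[0,0,0],"claw":0.1}]'

```text
clock: 17.05
tcp_pos: [0.6467, -0.028, 0.0245]
orientation: [2.222, 2.221, 0.0]
contact_force: [-0.9, 0.3, 0.7]
grip_width: 0.032
gripper_force: 30.1
```

drive_tool --rows '[{"offset":[0,0,0],"rotation":[0,0,0],"claw":0.4},{"offset":[0,0,0],"rotation":[0,0,0],"claw":0.44},{"offset":[0,0,0],"rotation":[0,0,0],"claw":0.55},{"offset":[0,0,0],"rotation":[0,0,0],"claw":0.9},{"offset":[0,0,0],"rotation":[0,0,0],"claw":1},{"offset":[0,0,0],"rotation":[0,0,0],"claw":1},{"offset":[0,0,-0.15],"rotation":[0,0,0],"claw":1},{"offset":[0,0,-0.4],"rotation":[0,0,0],"claw":1},{"offset":[0,0,-0.65],"rotation":[0,0,0],"claw":1},{"offset":[0,0,-0.8],"rotation":[0,0,0],"claw":1},{"offset":[0,0,-0.8],"rotation":[0,0,0],"claw":1}]'

```text
clock: 17.97
tcp_pos: [0.6503, -0.0278, 0.1506]
orientation: [2.217, 2.216, 0.012]
contact_force: [0.0, 0.2, -0.0]
grip_width: 0.0854
gripper_force: 0.0
```

Run:
```python
from h import *
o=get_obs();print(o['tcp_pos'])
for n in('scene','side'):
    g=grab_frame(n);P=cloud(g);print(n,*fitvial(P,(.647,-.0285),'25',.013),*fitvial(P,(.635,.055),'50',.013),'\n',fitvial(P,(.457,.068),'10'))
```

```text
[ 0.6502511  -0.02780661  0.15057552]
scene [ 0.6472 -0.032 ] [ 0.6495 -0.0322  0.0722] 114 73 [0.6354 0.053 ] [0.6377 0.0525 0.0875] 201 104 
 (array([0.4591, 0.0658]), array([0.4617, 0.0649, 0.0445]), 53, 30)
side [ 0.613  -0.0227] [ 0.6431 -0.0263  0.0727] 22 60 [0.5928 0.0637] [0.6314 0.0592 0.0879] 22 103 
 (array([0.4556, 0.0666]), array([0.4563, 0.0699, 0.0449]), 96, 42)
```

drive_tool --rows '[{"offset":[0.45,-1,0],"rotation":[0,0,0],"claw":1},{"offset":[0.45,-1,0],"rotation":[0,0,0],"claw":1},{"offset":[0.45,-1,0],"rotation":[0,0,0],"claw":1},{"offset":[0.45,-1,0],"rotation":[0,0,0],"claw":1},{"offset":[0.45,-1,0],"rotation":[0,0,0],"claw":1},{"offset":[0.45,-1,0],"rotation":[0,0,0],"claw":1}]'

```text
clock: 18.57
tcp_pos: [0.4934, 0.0405, 0.1428]
orientation: [-2.216, -2.223, 0.005]
contact_force: [0.6, -1.5, 0.2]
grip_width: 0.0853
gripper_force: 0.0
```

drive_tool --rows '[{"offset":[0.19,-0.24,0.25],"rotation":[0,0,0],"claw":1},{"offset":[0.19,-0.24,0.25],"rotation":[0,0,0],"claw":1},{"offset":[0.19,-0.24,0.25],"rotation":[0,0,0],"claw":0.75},{"offset":[0.19,-0.24,0.25],"rotation":[0,0,0],"claw":0.75},{"offset":[0.19,-0.24,0.25],"rotation":[0,0,0],"claw":0.75}]'

```text
clock: 18.98
tcp_pos: [0.4621, 0.0676, 0.1069]
orientation: [2.222, 2.22, 0.001]
contact_force: [-0.1, -0.3, 0.4]
grip_width: 0.0639
gripper_force: 0.0
```

Run:
```python
from h import *
o=get_obs();print(o['tcp_pos'],o['orientation']);g=grab_frame('wrist');save('w4',g['frame'])
for b in caps(g,.045):print(*b)
```

```text
[0.46209596 0.06759008 0.10688636] [2.22221752e+00 2.21955504e+00 7.89786682e-04]
[552.   4.] [542, 0, 18, 10, 149] [0.6915 0.2579 0.045 ]
[542. 146.] [521, 116, 39, 63, 2023] [0.6781 0.133  0.045 ]
[273. 202.] [258, 198, 30, 12, 153] [0.4607 0.0849 0.045 ]
[271. 227.] [259, 215, 25, 25, 499] [0.4597 0.0678 0.045 ]
[519. 244.] [505, 238, 30, 12, 256] [0.6711 0.0478 0.045 ]
[195. 271.] [190, 260, 14, 28, 231] [0.4038 0.0334 0.045 ]
[360. 270.] [352, 260, 13, 26, 202] [0.5234 0.0338 0.045 ]
```

View pics/w4.png

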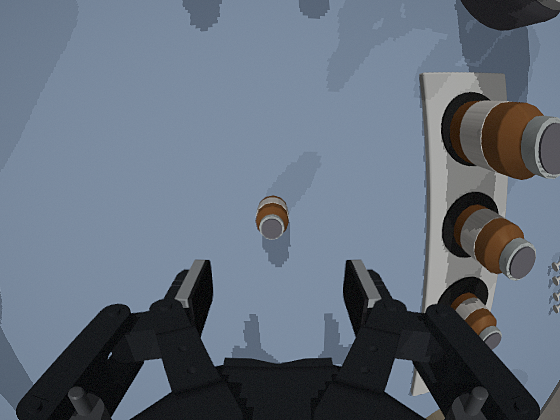

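The 10 ml cap at (271,227) is 2.4 mm off in x, which I correct while descending.

drive_tool --rows '[{"offset":[0,-0.015,0.2],"rotation":[0,0,0],"claw":0.75},{"offset":[0,-0.015,0.4],"rotation":[0,0,0],"claw":0.75},{"offset":[0,-0.015,0.55],"rotation":[0,0,0],"claw":0.75},{"offset":[0,-0.015,0.65],"rotation":[0,0,0],"claw":0.75},{"offset":[0,-0.015,0.69],"rotation":[0,0,0],"claw":0.75},{"offset":[0,-0.015,0.693],"rotation":[0,0,0],"claw":0.75},{"offset":[0,-0.015,0.693],"rotation":[0,0,0],"claw":0.6},{"offset":[0,-0.015,0.693],"rotation":[0,0,0],"claw":0.45},{"offset":[0,-0.015,0.693],"rotation":[0,0,0],"claw":0.3},{"offset":[0,-0.015,0.693],"rotation":[0,0,0],"claw":0.15},{"offset":[0,-0.015,0.693],"rotation":[0,0,0],"claw":0.1},{"offset":[0,-0.015,0.693],"rotation":[0,0,0],"claw":0.1},{"offset":[0,-0.015,0.693],"rotation":[0,0,0],"claw":0.1},{"offset":[0,-0.015,0.693],"rotation":[0,0,0],"claw":0.1}]' --force 25

```text
clock: 20.2
tcp_pos: [0.4593, 0.0684, 0.004]
orientation: [2.221, 2.22, 0.003]
contact_force: [0.1, -0.5, 6.3]
grip_width: 0.0229
gripper_force: 24.3
```

drive_tool --rows '[{"offset":[0,0,-0.05],"rotation":[0,0,0],"claw":0.05},{"offset":[0,0,-0.15],"rotation":[0,0,0],"claw":0.05},{"offset":[0,0,-0.3],"rotation":[0,0,0],"claw":0.05},{"offset":[0,0,-0.45],"rotation":[0,0,0],"claw":0.05},{"offset":[0,0,-0.6],"rotation":[0,0,0],"claw":0.05},{"offset":[0,0,-0.75],"rotation":[0,0,0],"claw":0.05},{"offset":[-0.1,0.1,-0.8],"rotation":[0,0,0],"claw":0.05},{"offset":[-0.27,0.27,-0.8],"rotation":[0,0,0],"claw":0.05},{"offset":[-0.43,0.43,-0.8],"rotation":[0,0,0],"claw":0.05},{"offset":[-0.6,0.6,-0.8],"rotation":[0,0,0],"claw":0.05},{"offset":[-0.75,0.75,-0.8],"rotation":[0,0,0],"claw":0.05},{"offset":[-0.9,0.9,-0.8],"rotation":[0,0,0],"claw":0.05},{"offset":[-1,1,-0.8],"rotation":[0,0,0],"claw":0.05},{"offset":[-1,1,-0.8],"rotation":[0,0,0],"claw":0.05},{"offset":[-1,1,-0.8],"rotation":[0,0,0],"claw":0.05}]'

```text
clock: 21.45
tcp_pos: [0.6084, -0.0829, 0.1232]
orientation: [2.224, 2.219, 0.0]
contact_force: [-0.7, 0.2, 0.4]
grip_width: 0.023
gripper_force: 24.7
```

drive_tool --rows '[{"offset":[-0.1,0.17,0],"rotation":[0,0,0],"claw":0.05},{"offset":[-0.19,0.32,0],"rotation":[0,0,0],"claw":0.05},{"offset":[-0.2,0.335,0.1],"rotation":[0,0,0],"claw":0.05},{"offset":[-0.2,0.335,0.25],"rotation":[0,0,0],"claw":0.05},{"offset":[-0.2,0.335,0.4],"rotation":[0,0,0],"claw":0.05},{"offset":[-0.2,0.335,0.55],"rotation":[0,0,0],"claw":0.05},{"offset":[-0.2,0.335,0.64],"rotation":[0,0,0],"claw":0.05},{"offset":[-0.2,0.335,0.67],"rotation":[0,0,0],"claw":0.05},{"offset":[-0.2,0.335,0.68],"rotation":[0,0,0],"claw":0.05},{"offset":[-0.2,0.335,0.68],"rotation":[0,0,0],"claw":0.05},{"offset":[-0.2,0.335,0.68],"rotation":[0,0,0],"claw":0.05}]'

```text
clock: 22.37
tcp_pos: [0.6594, -0.1117, 0.0223]
orientation: [2.22, 2.22, 0.002]
contact_force: [0.6, -0.4, -0.2]
grip_width: 0.0232
gripper_force: 24.8
```

drive_tool --rows '[{"offset":[0,0,0.015],"rotation":[0,0,0],"claw":0.05},{"offset":[0,0,0.028],"rotation":[0,0,0],"claw":0.05},{"offset":[0,0,0.033],"rotation":[0,0,0],"claw":0.05},{"offset":[0,0,0.033],"rotation":[0,0,0],"claw":0.05},{"offset":[0,0,0.033],"rotation":[0,0,0],"claw":0.05}]'

```text
clock: 22.78
tcp_pos: [0.6592, -0.1118, 0.0171]
orientation: [2.221, 2.221, 0.001]
contact_force: [-1.4, -0.3, 5.3]
grip_width: 0.023
gripper_force: 25.3
```

Contact felt, so the vial is resting on the pad. Releasing and rising.

drive_tool --rows '[{"offset":[0,0,0],"rotation":[0,0,0],"claw":0.29},{"offset":[0,0,0],"rotation":[0,0,0],"claw":0.34},{"offset":[0,0,0],"rotation":[0,0,0],"claw":0.45},{"offset":[0,0,0],"rotation":[0,0,0],"claw":0.8},{"offset":[0,0,0],"rotation":[0,0,0],"claw":0.8},{"offset":[0,0,0],"rotation":[0,0,0],"claw":0.8},{"offset":[0,0,-0.15],"rotation":[0,0,0],"claw":0.8},{"offset":[0,0,-0.4],"rotation":[0,0,0],"claw":0.8},{"offset":[0,0,-0.65],"rotation":[0,0,0],"claw":0.8},{"offset":[0,0,-0.9],"rotation":[0,0,0],"claw":0.8},{"offset":[0,-0.4,-0.9],"rotation":[0,0,0],"claw":0.8},{"offset":[0,-0.8,-0.9],"rotation":[0,0,0],"claw":0.8},{"offset":[0,-0.8,-0.9],"rotation":[0,0,0],"claw":0.8},{"offset":[0,-0.8,-0.9],"rotation":[0,0,0],"claw":0.8}]'

```text
clock: 23.95
tcp_pos: [0.5292, -0.1125, 0.1494]
orientation: [-2.219, -2.214, 0.01]
contact_force: [-1.4, -0.5, -1.0]
grip_width: 0.0683
gripper_force: 0.0
```

Run:
```python
from h import *
A={'10':(.659,-.1125),'25':(.647,-.0285),'50':(.6355,.055),'100':(.624,.139)}
for n in('scene','side'):
    g=grab_frame(n);P=cloud(g);save('end'+n,g['frame'])
    for k in A:print(n,k,A[k],*fitvial(P,A[k],k,.013))
    for s,c,m in blobs(g,vials(g)[2],P,900): print('obj',np.round(c),np.round(np.median(P[m],0),3))
```

```text
scene 10 (0.659, -0.1125) [ 0.6598 -0.1145] [ 0.6611 -0.1139  0.0572] 59 38
scene 25 (0.647, -0.0285) [ 0.6472 -0.0319] [ 0.6492 -0.0325  0.0722] 111 72
scene 50 (0.6355, 0.055) [0.6356 0.0531] [0.6378 0.0526 0.087 ] 207 107
scene 100 (0.624, 0.139) [0.6247 0.1359] [0.6271 0.1351 0.1071] 337 162
obj [394. 226.] [0.674 0.262 0.073]
obj [168. 302.] [ 0.747 -0.256  0.029]
obj [ 53. 341.] [ 0.813 -0.467  0.074]
side 10 (0.659, -0.1125) [ 0.6563 -0.1123] [ 0.6556 -0.1092  0.0578] 13 30
side 25 (0.647, -0.0285) [ 0.6129 -0.0232] [ 0.6432 -0.0256  0.073 ] 19 59
side 50 (0.6355, 0.055) [0.6327 0.0544] [0.632  0.0586 0.0879] 22 100
side 100 (0.624, 0.139) [0.6218 0.1367] [0.6214 0.1413 0.1079] 653 188
obj [212. 115.] [ 0.785 -0.448  0.054]
obj [217. 153.] [ 0.729 -0.243  0.026]
obj [219. 251.] [0.633 0.27  0.066]
```

View pics/endscene.png

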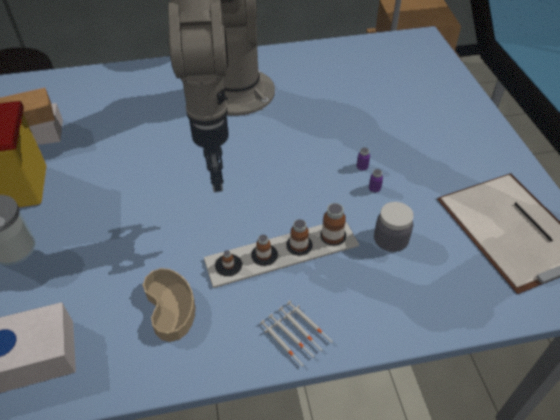

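View pics/endside.png

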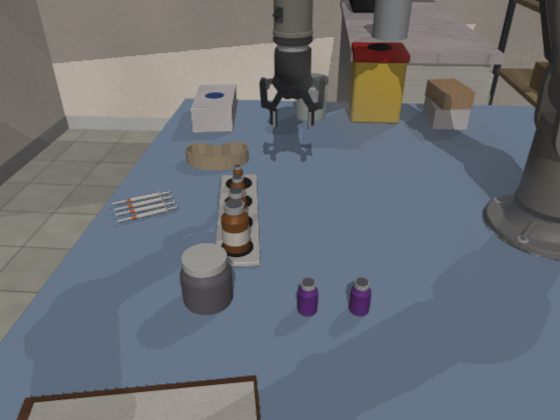

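All four vials stand upright on their pads, scene pixels (229,259), (264,248), (299,237) and (334,224), smallest next to the dish. Each measures within about 4 mm of its pad centre, and the dish and tub have not moved.

drive_tool --rows '[{"offset":[0,0,0],"rotation":[0,0,0],"claw":0.8},{"offset":[0,0,0],"rotation":[0,0,0],"claw":0.8},{"offset":[0,0,0],"rotation":[0,0,0],"claw":0.8}]'

```text
clock: 24.3
tcp_pos: [0.5399, -0.1116, 0.151]
orientation: [2.22, 2.221, 0.001]
contact_force: [-0.0, -0.9, 0.1]
grip_width: 0.0683
gripper_force: 0.0
```

```bash
python3 -c "from bench import hand_in;print(hand_in())"
```

```text
the job is handed in; nothing more can be done
None
```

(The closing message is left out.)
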